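# Hold the egg topper on the boiled egg

## Task

Take the large boiled egg, the one with the pencilled cross on its crown, out of the egg rack and set it gently in the egg cup, cross upwards; leave the two small eggs and the other breakfast things where they are. Then pick up the egg topper by its top handle and set its bell squarely over the cross. Finish while still holding it there by the handle, upright and pressed lightly on the egg with about 8 N in all (its own weight is not enough, a hard push cracks the shell), the steel ball left free for me to lift and drop.

Things in the scene. Friction and masses are not known exactly. Their poses are not given: they have to be found in the camera images.
- egg: the large boiled egg: beige, 58 mm high, 44 mm across at its widest (22 to 26 mm above its lower end), about 60 g, a pencilled cross of 15 mm on its crown. Stands blunt end down in a rack well, its lower 6 mm sunk in. Origin at the lower, blunt end; z runs up its axis to the crown. Lower end a ball of 22 mm radius, crown one of 15 mm. The shell cracks at 40 N
- egg_crown (a point): centre of the pencilled cross, the topmost point of the large egg, 58 mm above its origin along its z
- small_egg_a: a small egg of the same colour without cross, 48 mm high, 36.5 mm across, standing in another well of the rack, to be left there; origin at its lower end
- small_egg_b: the second small egg, just like the other, in another well of the rack, to be left there; origin at its lower end
- rack: the egg rack: fixed light wooden block 80 x 285 x 24 mm with four round 30 mm wells in a row along its y axis, at y = -105, -35, 35 and 105 mm. The one at 105 is empty; the large egg is in one of the others, the small ones in the other two. Origin at the centre of its underside. The gripper can close on an egg across the row, along the rack's x axis
- egg_cup: the loose white ceramic egg cup, 58 mm high, foot 47 mm across, narrow stem, round bowl 44 mm across outside, 0.14 kg. Origin at the centre of its foot, z up
- cup_rim (a point): centre of the mouth of the egg cup, 58 mm above its foot. The mouth is about 37 mm wide; the egg's blunt end sinks 10 mm below the rim and seats on it, so a seated egg has its origin 48 mm above the cup's foot and its crown 106 mm above the table
- topper: steel egg topper, 172 mm long, 0.18 kg with ball, standing on its bell: open bell (33 mm across, mouth 28 mm, 16 mm deep, 19 mm high), thin 5 mm rod, and on top a handle, a cylinder of 20 mm diameter from 132 to 172 mm above the mouth. Origin at the centre of the bell's mouth, z up along the rod. On the egg the mouth lies 10 mm below the crown; shell, cup and topper are stiff, without spring
- topper_grip (a point): middle of the topper's handle, on its axis, 152 mm above the bell's mouth
- topper_ball: the topper's steel ball, 28 mm in diameter, which slides freely on the rod between the bell and the handle and lies on top of the bell by its own weight; origin at its centre, 37 mm above the bell's mouth when down. To be left free
- plate: bystander: white plate, 200 mm across, with a slice of bread and a roll of cheese on it, 56 mm high; origin under its centre
- mug: bystander: empty white mug with terracotta foot, 86 mm across without handle, 94 mm high; origin under its centre
- yoghurt: bystander: empty glass yoghurt pot, 66 mm across, 70 mm high, with a spoon standing out of it to 118 mm; origin under its centre
- goblet: bystander: stemmed glass, 68 mm across, 160 mm high; origin under its centre
- salt: bystander: salt shaker, 38 mm across, 60 mm high, between the egg cup and the topper; origin under its centre
- jam: bystander: jam jar with steel lid, 67 mm across, 83 mm high; origin under its centre
- spoon: bystander: teaspoon 130 mm long lying on the linen; origin under its middle
There are look-alikes about, which are no part of the job. What is shaped like the egg but pink is not meant.

How it is judged (in metres and radians):
On the way:
1. the large egg stands in the egg cup, crown up, let go and at rest (horizontal distance between egg and cup_rim below 0.006 m and z of egg in the frame of egg_cup between 0.0429 and 0.0529 m and angle between egg's own z axis and vertical below 0.21 rad and angle between egg_cup's own z axis and vertical below 0.07 rad and contact force between each of the arm, the fingers and egg below 0.05 N and linear speed of egg below 0.02 m/s), for 0.3 s.
At the end, for the whole second after the job is handed in: Large egg seated crown up in the upright cup (within 6 mm, 5 mm in height, 12 degrees). Bell over the cross: within 6 mm, mouth 5 to 16 mm below it, rod within 5 degrees of upright, bearing on the egg with 4 to 18 N, gripped at the handle and still; arm off ball, egg and cup (horizontal distance between egg and cup_rim below 0.006 m and z of egg in the frame of egg_cup between 0.0429 and 0.0529 m and angle between egg's own z axis and vertical below 0.21 rad and angle between egg_cup's own z axis and vertical below 0.07 rad and horizontal distance between topper and egg_crown below 0.006 m and z of topper in the frame of egg between 0.042 and 0.053 m and angle between topper's own z axis and vertical below 0.09 rad and contact force between topper and egg between 4 and 18 N and contact force between the fingers and topper above 5 N and z of the grasp point in the frame of topper above 0.122 m and contact force between each of the arm, the fingers and topper_ball below 0.1 N and contact force between the arm and egg below 0.1 N and contact force between each of the arm, topper and egg_cup below 0.1 N and linear speed of each of topper, egg below 0.02 m/s); the arm keeps its last pose, push and grip.
It fails at once if the shell is pressed hard enough to crack (more than 40 N between topper and egg) (contact force between topper and egg above 40 N).
It fails at once if the large egg is dropped (falling faster than 0.45 m/s, not held) (linear speed of egg above 0.45 m/s and contact force between the fingers and egg below 0.05 N).
It fails at once if the egg cup is knocked over (angle between egg_cup's own z axis and vertical above 0.4 rad).
It fails at once if a small egg is moved out of its place by more than 15 mm (distance of any of small_egg_a, small_egg_b from where it was at the start of the episode above 0.015 m).
It fails at once if another breakfast thing is moved more than 30 mm (distance of any of plate, mug, yoghurt, goblet, salt, jam, spoon from where it was at the start of the episode above 0.03 m).
It also fails if it takes over 64 s, if anything falls off the work surface, if the arm or the gripper's body presses on something with over 40 N, if the wrist force passes 120 N, or if a joint passes its speed limit or range.

## Robot

A 6-joint arm with a two-finger parallel gripper is mounted at the origin on the work surface. World frame = base frame: x ahead of the robot, y to its left, z up, the work surface at z = 0. Lengths are in mm, angles in rad, forces in N, time in s.
With the tool pointing down it reaches from about 300 to 775 mm from the base axis. Payload 14.6 kg.
Tool frame: the origin (TCP) lies at the very end of the fingers, on their centre line; the grasp point (between the pads) lies 19 mm behind it; z points along the fingers, y is the line along which they close (so a half turn about z gives the same grasp; the last joint's range is limited). The gripper opens to 94 mm and grips with 3 to 60 N. Pads are 16 mm wide; open, the fingers measure 119 mm over their backs; the gripper's body (75 mm by 177 mm) begins 78 mm behind the grasp point.
Start: joints at [-1.342, 0.3, 1.521, -0, 1.321, -0.067], TCP at [160.321, -526.105, 205.446] pointing down, gripper open.
Joint ranges: [-3.03, 3.03], [-0.79, 2.21], [0.23, 2.52], [-1.04, 4.18], [0, 3.07], [-2.55, 2.55]. Speed limits (rad/s): [2.22, 2.22, 2.57, 3.14, 3.14, 3.14].

## Interface

Orientations are given as [roll, pitch, yaw] about the fixed x, y, z axes, in that order (R = Rz(yaw) Ry(pitch) Rx(roll)).
In Python, from cell import manip gives the robot as it stands.
- The arm moves only by the tool servo_tool, never from a script. Its argument "rows" is a list of rows, each a list of 7 numbers: the turn, a rotation vector about the world's x, y, z in degrees, then the shift along the world's x, y, z in mm, then the closure, from 0 (fully open) to 1 (shut). In form: [[rx, ry, rz, dx, dy, dz, fingers], ...]. A call has 1 to 20 rows; each row shifts and turns the commanded pose from where the row before left it; what a row does not reach is not made up. A row lasts 1/8 s, in which the tool goes at most 62.5 mm and 10.7 degrees, less where a joint would pass 70% of its speed; a pose out of reach is approached as far as the arm can. A call with a gripper value outside its range is refused whole. The fingers move at their own pace and stop on an object; "grip_force" is the grip in N (left out, the last holds). Time passes only in rows, so rows that do not move let the fingers close. It gives the time, the measured TCP pose, the force, the opening and the grip force at its end, in the units of the state.
- manip.read_state(): the state, without advancing time (a new reading comes with each control period).
- manip.camera(name): name is "side" or "top"; returns the picture (420x560x3 uint8, red, green, blue); there is no depth.
- manip.camera_info(name): a dict with "fx", "fy", "cx", "cy" (pixels), "position" and "rotation" of the camera in the world. Camera axes: x right, y down, z forward; pixel columns grow to the right and rows downward; lengths in mm; the calibration is good to about 2 mm. A picture is of the moment at which its call begins. camera_info takes no time and is no camera call.
- manip.sign_off(): hands the job in; it is judged then, once.
The state is a dict: "clock": time; "joints": joint angles; "qd": joint speeds; "effort": joint torques, N m; "eef_pos": TCP position; "eef_rot": TCP orientation; "wrist_force": force on the tool from outside, world axes, zero at the start; "moment": the same for the moment, N m; "finger_gap": finger opening in mm; "finger_force": force on a finger pad.
Only numpy, scipy, OpenCV 4.12 (cv2) and the standard library are available. Lean on these libraries where they do the work, as an engineer would, in place of code of your own. Each camera call takes 0.05 s, during which the arm holds its last target. There are 200 camera calls.

## Working session

There is one attempt and no reset: what is moved stays moved. The work goes in short steps, Python scripts to look and compute and a tool call to move; the robot and the scene stay as the last step left them, time stands still between calls to the robot, and variables do not carry over. Pictures are saved under pics/ and viewed, at most 10 in all, crops included, and the job is handed in when it is done.

Besides the shell and the picture viewer there is one more tool, called after "Request:" as a command line: name --pt "numbers of a row" for each row, then --argument value for the rest. servo_tool: Moves the arm, as the interface text tells. Its arguments: {"type":"object","properties":{"rows":{"type":"array","items":{"type":"array","items":{"type":"number"}}},"grip_force":{"type":"number"}},"required":["rows"]}

```bash
mkdir -p pics; python3 - <<'E'
from cell import manip
import cv2
for n in ("top","side"):
    im=manip.camera(n); cv2.imwrite(f"pics/{n}0.png",im[:,:,::-1])
    i=manip.camera_info(n); print(n,i)
print(manip.read_state())
E
```

```text
top {'fx': 459.92380695540646, 'fy': 459.92380695540646, 'cx': 278.31227513661986, 'cy': 213.39684845477365, 'position': array([ 415.67100158,  -36.23893753, 1087.190028  ]), 'rotation': array([-3.0120816 ,  0.00572538, -1.59433313])}
side {'fx': 430.9544270876621, 'fy': 430.9544270876621, 'cx': 279.7996450721497, 'cy': 209.54762025190936, 'position': array([513.58024261, 757.47372556, 713.25615182]), 'rotation': array([-2.23420208,  0.01615051, -3.11451815])}
{'clock': 0.1, 'joints': array([-1.34159842e+00,  3.00423516e-01,  1.52153317e+00,  1.85211270e-05,
        1.32069725e+00, -6.65836620e-02]), 'qd': array([-0.00086744, -0.00238403,  0.00017636, -0.00048093, -0.00209494,
       -0.00029711]), 'effort': array([-3.67060784e-05, -5.32647943e+01, -3.53287590e+01,  7.08615454e-02,
        2.34680978e-02, -6.46499166e-05]), 'eef_pos': array([ 160.2736881 , -525.87745847,  204.93269782]), 'eef_rot': array([-3.14053492e+00, -8.85120141e-05,  2.95776925e-01]), 'wrist_force': array([ 0.15038182,  0.048821  , -0.75972547]), 'moment': array([ 0.01796475,  0.01233473, -0.00261399]), 'finger_force': 0.0, 'finger_gap': 93.69599972108598}
```

View pics/top0.png

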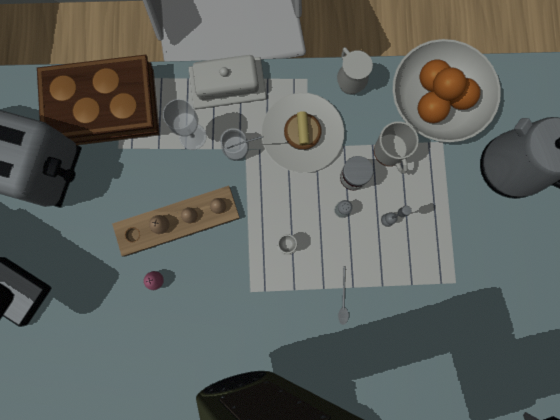

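View pics/side0.png

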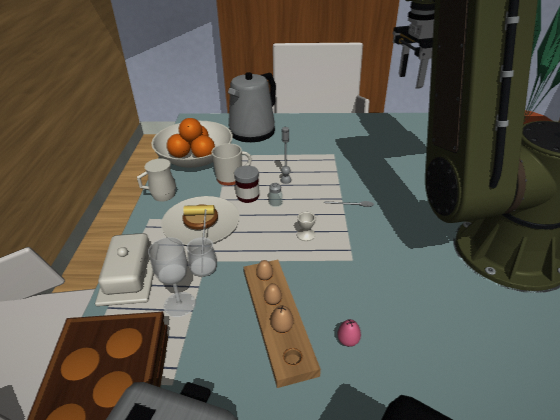

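The top view shows the rack with its empty well at (132,234). The egg candidates are (159,224), (190,215) and (219,206), plus a pink one at (153,281). The egg at (159,224) is the biggest, which fits the large egg. The cup is at (288,243) and the topper is around (388,219)–(405,211). I'll confirm both in one enlarged crop.

```bash
cat > h.py <<'E'
import numpy as np, cv2
from scipy.spatial.transform import Rotation as R
from cell import manip
I={n:manip.camera_info(n) for n in("top","side")}
def ray(n,u,v):
    i=I[n]; d=R.from_euler("xyz",i["rotation"]).as_matrix()@np.array([(u-i["cx"])/i["fx"],(v-i["cy"])/i["fy"],1])
    return np.array(i["position"]),d/np.linalg.norm(d)
def plane(n,u,v,z):
    p,d=ray(n,u,v); return p+d*(z-p[2])/d[2]
def tri(a,b):
    p,d=ray("top",*a);q,e=ray("side",*b)
    s=np.linalg.lstsq(np.c_[d,-e],q-p,rcond=None)[0]
    A=p+s[0]*d;B=q+s[1]*e; return (A+B)/2,np.linalg.norm(A-B)
def pix(n,P):
    i=I[n]; c=R.from_euler("xyz",i["rotation"]).as_matrix().T@(np.array(P)-i["position"])
    return i["fx"]*c[0]/c[2]+i["cx"],i["fy"]*c[1]/c[2]+i["cy"]
E
python3 - <<'E'
from h import *
t=cv2.imread("pics/top0.png");s=cv2.imread("pics/side0.png")
def c(im,x,y,w,h): return cv2.convertScaleAbs(cv2.resize(im[y:y+h,x:x+w],(400,300),interpolation=cv2.INTER_CUBIC),alpha=1.5)
# top egg 80x60 ; top cup+topper; side
a=np.vstack([np.hstack([c(t,110,185,80,60),c(t,340,180,100,75)]),np.hstack([c(s,245,255,120,90),c(s,235,110,120,90)])])
cv2.imwrite("pics/crop.png",a)
for k,p in dict(egg=((159,224),(282,310)),).items(): print(k,tri(*p))
for z,u,v in((24,132,234),(20,288,243),(58,288,243),(0,390,219),(170,405,211)): print(z,plane("top",u,v,z))
print(plane("side",292,357,24),plane("side",306,217,58),plane("side",306,237,0))
E
```

```text
egg (array([532.87105327, 234.31448548,  63.50896924]), np.float64(2.4677759106468997))
24 [514.26682989 307.35767293  24.        ]
20 [484.97560601 -54.24329975  20.        ]
58 [482.50784029 -53.6022089   58.        ]
0 [ 537.50490187 -298.41210726    0.        ]
170 [ 533.89298063 -288.39317215  170.        ]
[514.8432786  308.17714699  24.        ] [482.84771935 -51.64335722  58.        ] [481.76530046 -44.40666064   0.        ]
```

View pics/crop.png

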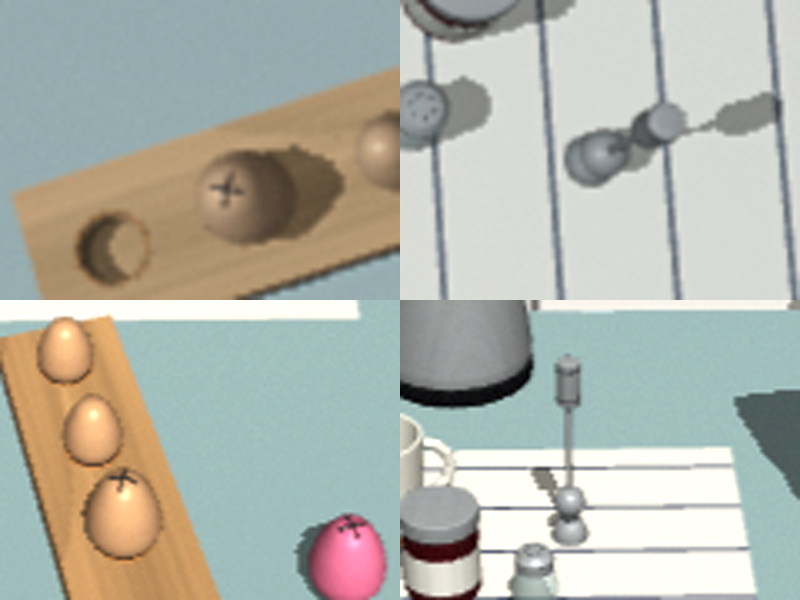

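The crop confirms that the egg in the well next to the empty one carries a cross and is beige. The two small eggs have no cross, and the crossed pink one isn't meant. The topper's handle top is at (406.7,210) in the top view and (285.4,127.5) in the side view. Next I'll work out the numbers and crop the cup.

```bash
python3 - <<'E'
from h import *
cr=tri((155.4,222.6),(281.6,308.4)); print("crown",cr, plane("top",155.4,222.6,76),plane("side",281.6,308.4,76))
w=plane("top",132.6,234.6,24); print("well",w)
print("egg from small eggs dir")
for n,a in (("top",(190,215)),("top",(219,206))): print(plane(n,*a,50))
print("handle top",tri((406.7,210),(285.4,128)),plane("top",406.7,210,172),"ball",tri((391.2,218),(286,170)),plane("top",391.2,218,37))
print("salt",plane("top",345,208,60),"jam",plane("top",357,170,83),plane("side",247,175,83))
t=cv2.imread("pics/top0.png");s=cv2.imread("pics/side0.png")
# rack block outline -> direction
hsv=cv2.cvtColor(t,cv2.COLOR_BGR2HSV); m=cv2.inRange(hsv,(8,70,40),(25,255,255)); m[:180]=0; m[260:]=0; m[:,:100]=0;m[:,250:]=0
c=max(cv2.findContours(m,0,1)[0],key=cv2.contourArea); b=cv2.boxPoints(cv2.minAreaRect(c)); print([plane("top",*p,20).round(1) for p in b])
def C(im,x,y,w,h): return cv2.convertScaleAbs(cv2.resize(im[y:y+h,x:x+w],(400,300),interpolation=cv2.INTER_CUBIC),alpha=1.1)
cv2.imwrite("pics/cup.png",np.hstack([C(t,260,220,60,45),C(s,276,200,60,45)]))
E
```

```text
crown (array([534.13613108, 239.44122412,  74.62789924]), np.float64(0.8887747369513704)) [533.53022272 239.09021337  76.        ] [534.53347345 240.48612644  76.        ]
well [512.83577806 305.93798389  24.        ]
egg from small eggs dir
[552.0608559  167.52219187  50.        ]
[571.15143379 101.35368324  50.        ]
handle top (array([ 535.63492315, -291.45431621,  171.68871868]), np.float64(0.04029851957857407)) [ 535.5738511 -291.3656456  172.       ] ball (array([ 535.29706048, -292.26573924,   37.31501882]), np.float64(0.5350625648345443)) [ 535.60175071 -292.36761735   37.        ]
salt [ 558.16937761 -184.0588976    60.        ] jam [ 639.73828644 -211.05386006   83.        ] [ 636.64902974 -196.65160084   83.        ]
[array([539.9, 358. ,  20. ]), array([624.4,  82.5,  20. ]), array([546.4,  58.3,  20. ]), array([463.3, 331.5,  20. ])]
```

View pics/cup.png

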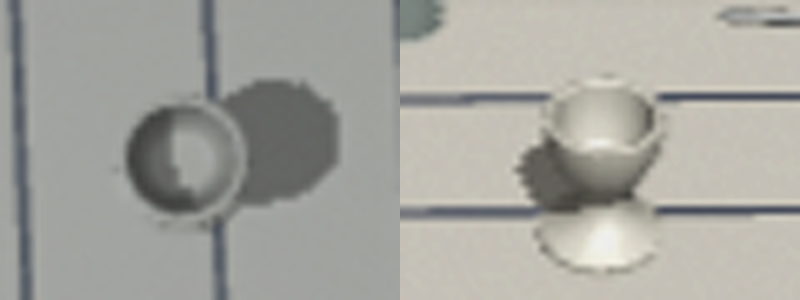

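```bash
python3 - <<'E'
from h import *
print("rim",tri((287.6,244.5),(306.6,217.4)),plane("top",287.6,244.5,58),plane("side",306.6,217.4,58))
print("goblet",plane("top",181,117,160),plane("side",168,245,160))
E
```

```text
rim (array([480.32327355, -52.74832606,  55.73194963]), np.float64(2.020931033018584)) [479.17509519 -52.61978238  58.        ] [481.4357439  -50.12258359  58.        ]
goblet [744.8439757  165.02771119 160.        ] [751.00047975 160.61013437 160.        ]
```

Request:
servo_tool --pt "0 0 4.5 18.7 38.3 0 0" --pt "0 0 4.5 18.7 38.3 0 0" --pt "0 0 4.5 18.7 38.3 0 0" --pt "0 0 4.5 18.7 38.3 0 0" --pt "0 0 4.5 18.7 38.3 0 0" --pt "0 0 4.5 18.7 38.3 0 0" --pt "0 0 4.5 18.7 38.3 0 0" --pt "0 0 4.5 18.7 38.3 0 0" --pt "0 0 4.5 18.7 38.3 0 0" --pt "0 0 4.5 18.7 38.3 0 0" --pt "0 0 4.5 18.7 38.3 0 0" --pt "0 0 4.5 18.7 38.3 0 0" --pt "0 0 4.5 18.7 38.3 0 0" --pt "0 0 4.5 18.7 38.3 0 0" --pt "0 0 4.5 18.7 38.3 0 0" --pt "0 0 4.5 18.7 38.3 0 0" --pt "0 0 4.5 18.7 38.3 0 0" --pt "0 0 4.5 18.7 38.3 0 0" --pt "0 0 4.5 18.7 38.3 0 0" --pt "0 0 4.5 18.7 38.3 0 0" --grip_force 15

```text
clock: 2.6
eef_pos: [534.6, 241.2, 205.1]
eef_rot: [-3.141, 0.0, 1.869]
wrist_force: [0.5, -0.3, 1.0]
finger_gap: 94.0
finger_force: 0.0
```

Request:
servo_tool --pt "0 0 0 -0.6 -1.5 -25 0" --pt "0 0 0 0 0 -30 0" --pt "0 0 0 0 0 -30 0" --pt "0 0 0 0 0 -30 0" --pt "0 0 0 0 0 -25 0" --pt "0 0 0 0 0 -20 0" --pt "0 0 0 0 0 -10 0" --pt "0 0 0 0 0 -4 0" --pt "0 0 0 0 0 0 0" --pt "0 0 0 0 0 0 0"

```text
clock: 3.85
eef_pos: [534.1, 238.5, 32.2]
eef_rot: [3.141, -0.0, 1.867]
wrist_force: [-0.6, -0.2, -0.7]
finger_gap: 94.0
finger_force: 0.0
```

```bash
python3 - <<'E'
from h import *
s=manip.camera("side")[:,:,::-1]; t=manip.camera("top")[:,:,::-1]
print(manip.read_state()["eef_pos"])
C=lambda im,x,y,w,h: cv2.convertScaleAbs(cv2.resize(im[y:y+h,x:x+w],(400,300),interpolation=cv2.INTER_CUBIC),alpha=1.3)
cv2.imwrite("pics/pre.png",np.hstack([C(t,100,160,160,120),C(s,215,250,160,120)]))
E
```

```text
[533.97560333 238.49095907  32.00232263]
```

View pics/pre.png

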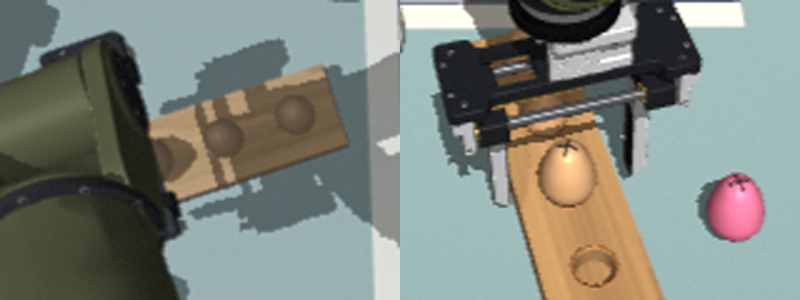

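The fingers straddle the crossed egg, which is centred between them at about crop (568,175). Closing now.

Request:
servo_tool --pt "0 0 0 -0.3 0.9 -0.5 0.3" --pt "0 0 0 0 0 0 0.45" --pt "0 0 0 0 0 0 0.5" --pt "0 0 0 0 0 0 0.55" --pt "0 0 0 0 0 0 0.6" --pt "0 0 0 0 0 0 0.7" --pt "0 0 0 0 0 0 0.7" --pt "0 0 0 0 0 0 0.7" --grip_force 15

```text
clock: 4.95
eef_pos: [533.7, 239.4, 31.1]
eef_rot: [3.141, -0.0, 1.867]
wrist_force: [3.0, 0.1, 1.9]
finger_gap: 42.9
finger_force: 15.0
```

Request:
servo_tool --pt "0 0 0 0 0 4 0.7" --pt "0 0 0 0 0 10 0.7" --pt "0 0 0 0 0 20 0.7" --pt "0 0 0 0 0 30 0.7" --pt "0 0 0 0 0 30 0.7" --pt "0 0 0 0 0 20 0.7" --pt "0 0 0 0 0 5 0.7" --pt "0 0 0 0 0 0 0.7"

```text
clock: 5.95
eef_pos: [533.2, 239.2, 149.7]
eef_rot: [-3.141, 0.0, 1.867]
wrist_force: [1.1, 0.4, -0.7]
finger_gap: 42.9
finger_force: 15.0
```

Request:
servo_tool --pt "0 0 0 -1.5 -9.2 0 0.7" --pt "0 0 0 -3 -18 0 0.7" --pt "0 0 0 -5 -26 0 0.7" --pt "0 0 0 -5 -28 0 0.7" --pt "0 0 0 -5 -28 0 0.7" --pt "0 0 0 -5 -28 0 0.7" --pt "0 0 0 -5 -28 0 0.7" --pt "0 0 0 -5 -28 0 0.7" --pt "0 0 0 -5 -28 0 0.7" --pt "0 0 0 -5 -26 0 0.7" --pt "0 0 0 -4 -20 0 0.7" --pt "0 0 0 -3 -14 0 0.7" --pt "0 0 0 -2 -8 0 0.7" --pt "0 0 0 0 -2 0 0.7" --pt "0 0 0 0 0 -20 0.7" --pt "0 0 0 0 0 -25 0.7" --pt "0 0 0 0 0 -15 0.7" --pt "0 0 0 0 0 -5 0.7" --pt "0 0 0 0 0 0 0.7" --pt "0 0 0 0 0 0 0.7"

```text
clock: 8.45
eef_pos: [480.3, -51.9, 85.6]
eef_rot: [3.141, 0.001, 1.867]
wrist_force: [-0.9, -0.9, -0.4]
finger_gap: 43.0
finger_force: 15.0
```

```bash
python3 - <<'E'
from h import *
s=manip.camera("side")[:,:,::-1]; t=manip.camera("top")[:,:,::-1]
print(manip.read_state()["eef_pos"])
C=lambda im,x,y,w,h: cv2.convertScaleAbs(cv2.resize(im[y:y+h,x:x+w],(400,300),interpolation=cv2.INTER_CUBIC),alpha=1.3)
cv2.imwrite("pics/precup.png",np.hstack([C(t,228,200,120,90),C(s,266,175,80,60)]))
E
```

```text
[480.22177637 -51.95177476  85.52396225]
```

View pics/precup.png

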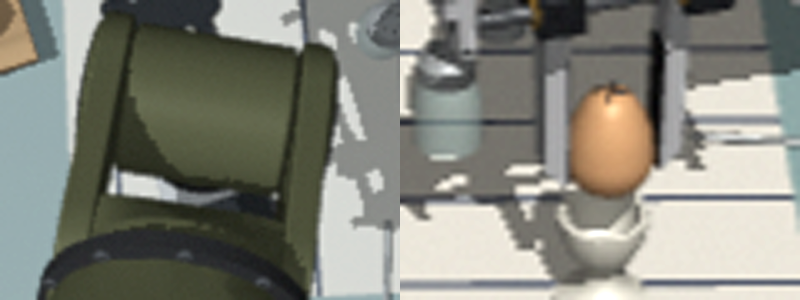

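The side view shows the egg upright above the cup: egg centre column is about 308.2, cup column 306.6. I'll check that against the projection.

```bash
python3 - <<'E'
from h import *
x,y=480.2,-51.9
print(pix("side",(x,y,130.5)),pix("side",(x,y,95)),pix("side",(x,y,58)),pix("side",(x,y,0)),pix("side",(x+5,y,58)))
print("seen crown",175+92/5)
E
```

```text
(np.float64(307.81436702714757), np.float64(192.53240210622172)) (np.float64(307.45515524822133), np.float64(204.75043757790692)) (np.float64(307.0968406071528), np.float64(216.93795828695949)) (np.float64(306.56571014359236), np.float64(235.00354306057432)) (np.float64(305.02151607673466), np.float64(216.92866002891245))
seen crown 193.4
```

Request:
servo_tool --pt "0 0 0 1.5 0 -5 0.7" --pt "0 0 0 0 0 -7 0.7" --pt "0 0 0 0 0 -5 0.7" --pt "0 0 0 0 0 -3 0.7" --pt "0 0 0 0 0 -1.5 0.7" --pt "0 0 0 0 0 -1 0.7" --pt "0 0 0 0 0 -0.5 0.7" --pt "0 0 0 0 0 0 0.7" --pt "0 0 0 0 0 0 0.7"

```text
clock: 9.68
eef_pos: [481.6, -51.9, 62.2]
eef_rot: [3.141, 0.0, 1.867]
wrist_force: [1.5, -0.2, 3.3]
finger_gap: 43.3
finger_force: 15.0
```

Request:
servo_tool --pt "0 0 0 0 0 -0.4 0.7" --pt "0 0 0 0 0 -0.4 0.7" --pt "0 0 0 0 0 0 0.7" --pt "0 0 0 0 0 0 0.7"

```text
clock: 10.18
eef_pos: [482.0, -52.0, 61.8]
eef_rot: [3.14, 0.001, 1.867]
wrist_force: [1.0, 0.3, 8.2]
finger_gap: 43.3
finger_force: 15.0
```

```bash
python3 - <<'E'
from h import *
s=manip.camera("side")[:,:,::-1]
q=[manip.read_state()["wrist_force"].round(1)]; 
for k in range(3): manip.camera("side"); q.append(manip.read_state()["wrist_force"].round(1))
print(q)
C=lambda im,x,y,w,h: cv2.convertScaleAbs(cv2.resize(im[y:y+h,x:x+w],(800,600),interpolation=cv2.INTER_CUBIC),alpha=1.3)
cv2.imwrite("pics/seat.png",C(s,266,180,80,60))
E
```

```text
[array([ 0.4, -0.2,  7.8]), array([1.1, 0.4, 7.4]), array([0.9, 0.1, 8.8]), array([1.3, 1. , 7.2])]
```

View pics/seat.png

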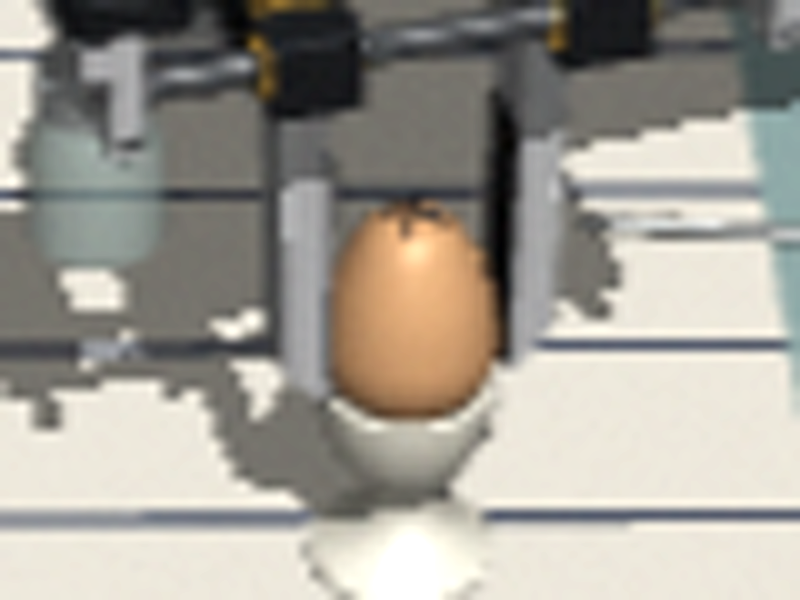

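The egg is seated upright and centred in the cup, with its cross at crop (410,215). I'll release it gently and lift away.

Request:
servo_tool --pt "0 0 0 0 0 0.4 0.52" --pt "0 0 0 0 0 0 0.48" --pt "0 0 0 0 0 0 0.42" --pt "0 0 0 0 0 0 0.35" --pt "0 0 0 0 0 0 0.25" --pt "0 0 0 0 0 0 0.25" --pt "0 0 0 0 0 0 0.25" --pt "0 0 0 0 0 10 0.25" --pt "0 0 0 0 0 25 0.25" --pt "0 0 0 0 0 40 0.25" --pt "0 0 0 0 0 40 0.25" --pt "0 0 0 0 0 30 0.25" --pt "0 0 0 0 0 30 0.25" --pt "0 0 0 0 0 10 0.25" --pt "0 0 0 0 0 0 0.25" --pt "0 0 0 0 0 0 0.25"

```text
clock: 12.38
eef_pos: [481.0, -51.8, 245.4]
eef_rot: [-3.14, -0.001, 1.867]
wrist_force: [-0.3, -0.1, 0.2]
finger_gap: 70.3
finger_force: 0.0
```

Request:
servo_tool --pt "0 0 0 2 -9 0 0.25" --pt "0 0 0 4 -18 0 0.25" --pt "0 0 0 6 -26 0 0.25" --pt "0 0 0 7 -30 0 0.25" --pt "0 0 0 7 -30 0 0.25" --pt "0 0 0 7 -30 0 0.25" --pt "0 0 0 7 -30 0 0.25" --pt "0 0 0 6 -26 0 0.25" --pt "0 0 0 4 -20 0 0.25" --pt "0 0 0 3 -13 0 0.25" --pt "0 0 0 1.5 -7.7 0 0.25" --pt "0 0 0 0 0 -20 0.25" --pt "0 0 0 0 0 -20 0.25" --pt "0 0 0 0 0 -10 0.25" --pt "0 0 0 0 0 0 0.25" --pt "0 0 0 0 0 0 0.25"

```text
clock: 14.38
eef_pos: [536.2, -291.7, 197.5]
eef_rot: [3.141, 0.001, 1.867]
wrist_force: [-0.5, -0.2, -0.6]
finger_gap: 70.4
finger_force: 0.0
```

```bash
python3 - <<'E'
from h import *
s=manip.camera("side")[:,:,::-1]; t=manip.camera("top")[:,:,::-1]
print(manip.read_state()["eef_pos"])
C=lambda im,x,y,w,h: cv2.convertScaleAbs(cv2.resize(im[y:y+h,x:x+w],(400,300),interpolation=cv2.INTER_CUBIC),alpha=1.4)
cv2.imwrite("pics/p7.png",np.vstack([np.hstack([C(t,260,215,60,45),C(s,266,180,80,60)]),np.hstack([C(t,340,150,120,90),C(s,225,90,120,90)])]))
print(pix("side",(535.5,-291.5,172)),pix("side",(535.5,-291.5,5)),pix("top",(480.5,-51.9,106)),pix("side",(480.5,-51.9,106)))
E
```

```text
[ 536.15953374 -291.71668266  197.35658824]
(np.float64(285.456869480559), np.float64(127.88853482132893)) (np.float64(285.9166732576909), np.float64(179.44088516626954)) (np.float64(287.56818323650276), np.float64(242.49024393541904)) (np.float64(307.43661285146345), np.float64(201.0206799611082))
```

View pics/p7.png

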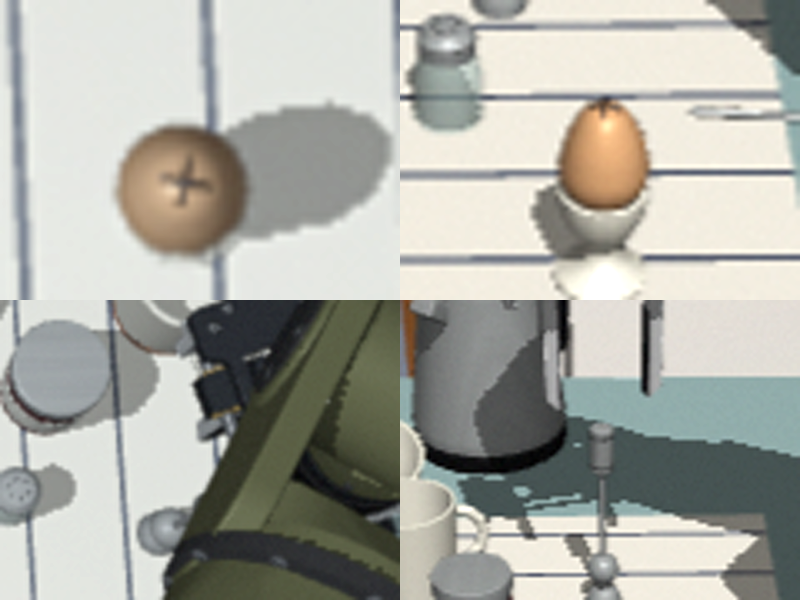

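The egg stands upright in the cup. Its crown is at top-view pixel (287.8,242.5), which is about (481,-52). The topper handle is between the open fingers, so I'll descend and grip it.

Request:
servo_tool --pt "0 0 0 -0.6 0 -15 0.25" --pt "0 0 0 0 0 -20 0.25" --pt "0 0 0 0 0 -18 0.25" --pt "0 0 0 0 0 -9 0.25" --pt "0 0 0 0 0 -2 0.25" --pt "0 0 0 0 0 0 0.4" --pt "0 0 0 0 0 0 0.55" --pt "0 0 0 0 0 0 0.65" --pt "0 0 0 0 0 0 0.7" --pt "0 0 0 0 0 0 0.75" --pt "0 0 0 0 0 0 0.8" --pt "0 0 0 0 0 0 0.9" --pt "0 0 0 0 0 0 0.9" --pt "0 0 0 0 0 0 0.9" --grip_force 40

```text
clock: 16.23
eef_pos: [535.4, -291.6, 132.6]
eef_rot: [3.141, 0.0, 1.867]
wrist_force: [0.3, 0.0, -0.8]
finger_gap: 19.4
finger_force: 40.0
```

Request:
servo_tool --pt "0 0 0 0 0 5 0.9" --pt "0 0 0 0 0 12 0.9" --pt "0 0 0 0 0 22 0.9" --pt "0 0 0 0 0 30 0.9" --pt "0 0 0 0 0 30 0.9" --pt "0 0 0 0 0 20 0.9" --pt "0 0 0 0 0 9 0.9" --pt "0 0 0 0 0 2 0.9" --pt "0 0 0 0 0 0 0.9" --pt "0 0 0 0 0 0 0.9"

```text
clock: 17.48
eef_pos: [535.2, -291.5, 261.8]
eef_rot: [-3.141, -0.001, 1.867]
wrist_force: [-0.1, 0.1, -2.0]
finger_gap: 19.3
finger_force: 40.0
```

Request:
servo_tool --pt "0 0 0 -1.5 6 0 0.9" --pt "0 0 0 -3 12 0 0.9" --pt "0 0 0 -4 18 0 0.9" --pt "0 0 0 -5 22 0 0.9" --pt "0 0 0 -5 22 0 0.9" --pt "0 0 0 -5 22 0 0.9" --pt "0 0 0 -5 22 0 0.9" --pt "0 0 0 -5 22 0 0.9" --pt "0 0 0 -5 22 0 0.9" --pt "0 0 0 -5 22 0 0.9" --pt "0 0 0 -4 18 0 0.9" --pt "0 0 0 -3.5 15 0 0.9" --pt "0 0 0 -2 10 0 0.9" --pt "0 0 0 -1 5 0 0.9" --pt "0 0 0 -0.4 1.6 0 0.9" --pt "0 0 0 0 0 0 0.9" --pt "0 0 0 0 0 0 0.9" --pt "0 0 0 0 0 0 0.9"

```text
clock: 19.73
eef_pos: [480.9, -52.2, 262.5]
eef_rot: [-3.142, -0.0, 1.866]
wrist_force: [0.2, -0.0, -1.5]
finger_gap: 19.2
finger_force: 40.0
```

```bash
python3 - <<'E'
from h import *
q=[];s=manip.camera("side")[:,:,::-1]
for k in range(12): manip.camera("side"); q.append(manip.read_state()["wrist_force"])
print(np.mean(q,0).round(2),np.std(q,0).round(2),manip.read_state()["eef_pos"])
C=lambda im,x,y,w,h: cv2.convertScaleAbs(cv2.resize(im[y:y+h,x:x+w],(600,600),interpolation=cv2.INTER_CUBIC),alpha=1.3)
cv2.imwrite("pics/p8.png",C(s,247,120,120,120))
x,y=481,-52
for z in (106,129,166,281,301): print(z,pix("side",(x,y,z)))
E
```

```text
[-0.24 -0.23 -1.8 ] [0.58 0.29 0.56] [480.91039874 -51.9977675  262.55364895]
106 (np.float64(307.22199351845694), np.float64(200.9943587658637))
129 (np.float64(307.45116720408436), np.float64(193.03320999919643))
166 (np.float64(307.83383190089893), np.float64(179.74001461879425))
281 (np.float64(309.1465380221328), np.float64(134.1385805385838))
301 (np.float64(309.39615322290354), np.float64(125.46732431509231))
```

View pics/p8.png

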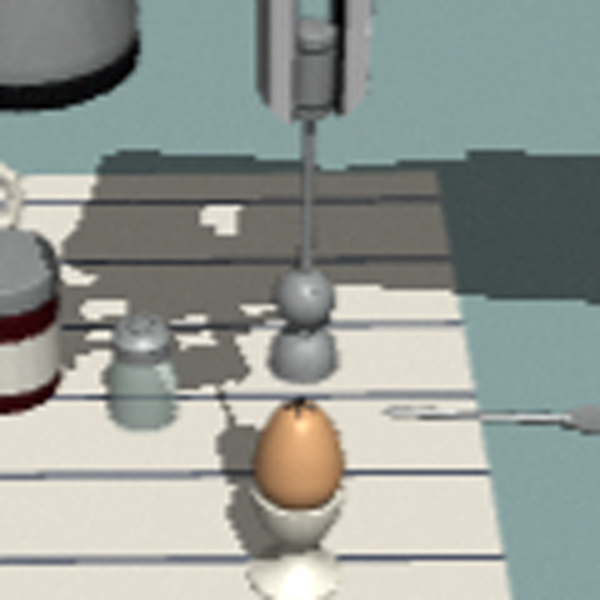

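The bell and ball line up with their predicted columns (307.6 and 308.0). The egg crown is about 1 mm further in +x, so I'll shift +1 in x and lower.

Request:
servo_tool --pt "0 0 0 1 0 -5 0.9" --pt "0 0 0 0 0 -8 0.9" --pt "0 0 0 0 0 -8 0.9" --pt "0 0 0 0 0 -5 0.9" --pt "0 0 0 0 0 -3 0.9" --pt "0 0 0 0 0 -2 0.9" --pt "0 0 0 0 0 -0.5 0.9" --pt "0 0 0 0 0 0 0.9" --pt "0 0 0 0 0 0 0.9"

```text
clock: 21.5
eef_pos: [482.0, -52.0, 231.2]
eef_rot: [3.141, 0.0, 1.867]
wrist_force: [0.5, 0.2, -1.4]
finger_gap: 19.3
finger_force: 40.0
```

Request:
servo_tool --pt "0 0 0 0 0 -0.5 0.9" --pt "0 0 0 0 0 -0.5 0.9" --pt "0 0 0 0 0 0 0.9" --pt "0 0 0 0 0 0 0.9"

```text
clock: 22.0
eef_pos: [481.9, -52.0, 230.1]
eef_rot: [3.142, -0.0, 1.867]
wrist_force: [0.4, 0.6, -2.0]
finger_gap: 19.2
finger_force: 40.0
```

Request:
servo_tool --pt "0 0 0 0 0 -0.4 0.9" --pt "0 0 0 0 0 -0.4 0.9" --pt "0 0 0 0 0 0 0.9" --pt "0 0 0 0 0 0 0.9" --pt "0 0 0 0 0 0 0.9"

```text
clock: 22.62
eef_pos: [481.9, -52.0, 229.3]
eef_rot: [3.141, 0.0, 1.867]
wrist_force: [0.2, 0.9, 0.3]
finger_gap: 19.3
finger_force: 40.0
```

Request:
servo_tool --pt "0 0 0 0 0 -0.3 0.9" --pt "0 0 0 0 0 0 0.9" --pt "0 0 0 0 0 0 0.9" --pt "0 0 0 0 0 0 0.9"

```text
clock: 23.12
eef_pos: [482.0, -52.0, 229.0]
eef_rot: [3.141, 0.0, 1.867]
wrist_force: [-0.4, 1.1, 1.9]
finger_gap: 19.2
finger_force: 40.0
```

Request:
servo_tool --pt "0 0 0 0 0 -0.3 0.9" --pt "0 0 0 0 0 0 0.9" --pt "0 0 0 0 0 0 0.9" --pt "0 0 0 0 0 0 0.9"

```text
clock: 23.62
eef_pos: [482.0, -52.0, 228.7]
eef_rot: [3.141, 0.0, 1.867]
wrist_force: [-0.9, 0.8, 4.1]
finger_gap: 19.4
finger_force: 40.0
```

```bash
cat > f.py <<'E'
from h import *
q=[];s=manip.camera("side")[:,:,::-1]
for k in range(12): manip.camera("side"); q.append(manip.read_state()["wrist_force"])
x=manip.read_state()
print(np.mean(q,0).round(2),x["eef_pos"].round(2),x["eef_rot"].round(3),x["moment"].round(2),x["clock"])
cv2.imwrite("pics/p9.png",cv2.convertScaleAbs(cv2.resize(s[120:240,247:367],(600,600),interpolation=cv2.INTER_CUBIC),alpha=1.3))
E
python3 f.py
```

```text
[-0.7   1.11  4.5 ] [481.95 -51.99 228.66] [3.142 0.    1.867] [ 0.49  0.03 -0.  ] 24.275
```

Request:
servo_tool --pt "0 0 0 0 0.4 -0.2 0.9" --pt "0 0 0 0 0 0 0.9" --pt "0 0 0 0 0 0 0.9" --pt "0 0 0 0 0 0 0.9"

```text
clock: 24.78
eef_pos: [482.0, -51.6, 228.6]
eef_rot: [3.141, 0.0, 1.867]
wrist_force: [-0.4, -0.1, 6.3]
finger_gap: 19.3
finger_force: 40.0
```

```bash
python3 f.py
```

```text
[-0.7   0.73  5.43] [481.95 -51.68 228.58] [3.142 0.    1.867] [ 0.32  0.18 -0.01] 25.425
```

View pics/p9.png

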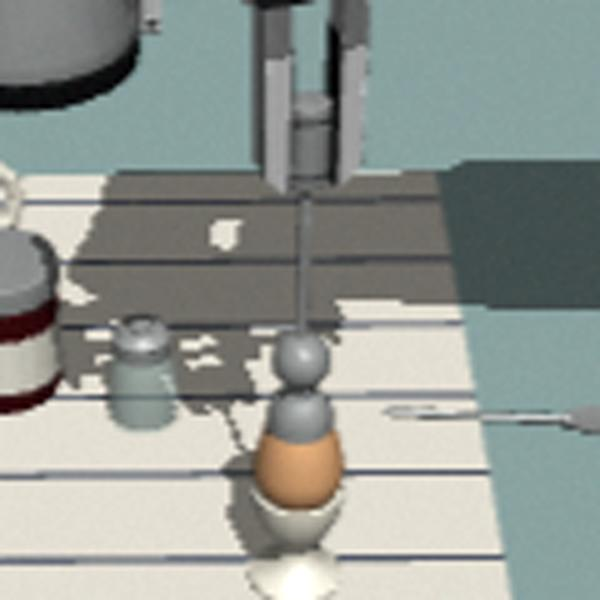

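The bell sits squarely over the crown, with the ball resting free on it. The bearing force is about 7.2 N (5.4 + 1.8), so I'll add a tiny push and hand in.

Request:
servo_tool --pt "0 0 0 0 0 -0.1 0.9" --pt "0 0 0 0 0 0 0.9" --pt "0 0 0 0 0 0 0.9" --pt "0 0 0 0 0 0 0.9"

```text
clock: 25.92
eef_pos: [482.0, -51.7, 228.5]
eef_rot: [3.141, 0.0, 1.867]
wrist_force: [-1.2, 1.2, 7.0]
finger_gap: 19.4
finger_force: 40.0
```

```bash
python3 f.py; python3 -c "
from cell import manip
print(manip.sign_off())"
```

```text
[-0.87  1.03  6.15] [481.97 -51.68 228.53] [3.141 0.    1.867] [ 0.3   0.23 -0.04] 26.575
the job is handed in; nothing more can be done
None
```

I handed the job in at about 26.6 s: the crossed egg stands upright in the cup, and the arm is holding the topper by its handle, bell over the cross, pressing with about 8 N by the wrist reading, ball free; no verdict came back.

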